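# Back the feed wheel off by one notch

### The arm

A 7-joint arm with a two-finger parallel gripper is mounted at the origin on the work surface. World frame = base frame: x ahead of the robot, y to its left, z up, the work surface at z = 0. Lengths are in m, angles in rad, forces in N, time in s.
With the tool pointing down it reaches from about 0.4 to 0.85 m from the base axis. Payload 4.5 kg.
Tool frame: the origin (TCP) lies on the mounting face of the last link; the fingertips stand 166 mm ahead of it and the grasp point (between the pads) lies 147 mm ahead of it; y points along the fingers, z is the direction in which the jaws open and shut, and the axes are right-handed (so a half turn about y gives the same grasp; the last joint's range is limited). The gripper opens to 88 mm and grips with 3 to 60 N. Pads are 18 mm wide; open, the fingers measure 123 mm over their backs; the gripper's body (75 mm by 187 mm) begins 45 mm behind the grasp point.
Start: joints at [-1.254, 0.689, -0.195, 1.565, 0.157, 0.902, -0.215], TCP at [0.174, 0.6, 0.405] pointing down, gripper open.
Joint ranges: [-3.01, 3.01], [-0.46, 2.08], [-1.47, 1.51], [0.13, 2.56], [-1, 4.14], [0.04, 2.09], [-2.66, 2.66]. Speed limits (rad/s): [2.57, 2.57, 3.14, 3.14, 3.14, 3.14, 3.14].

### API

Orientations are given as a unit quaternion [x, y, z, w].
In Python, from plant import r gives the robot as it stands.
- The arm moves only by the tool arm_command, never from a script. Its argument "deltas" is a list of rows, each an object of numbers: "dx", "dy", "dz": the shift along the tool's x, y, z each as a share of 1000 mm, from -1 to 1; "wx", "wy", "wz": the turn, a rotation vector about the tool's x, y, z each as a share of 45 degrees, from -1 to 1. In form: [{"dx": .., "dy": .., "dz": .., "wx": .., "wy": .., "wz": ..}, ...]. A call has exactly 5 rows; each row is the pose to reach, as a shift and turn from the pose commanded when the call began, along the tool's axes at that moment; what a row does not reach only later rows make up. A row lasts 1/10 s, in which the tool goes at most 50 mm and 8.59 degrees, less where a joint would pass 70% of its speed; a pose out of reach is approached as far as the arm can. A call with a number of a shift or a turn outside -1 to 1 is refused whole. A call with a gripper value outside its range is refused whole. "claw" is the opening, from -1 (shut) to 1 (fully open), set as the call begins (left out, the last holds). The fingers move at their own pace and stop on an object; "grip_force" is the grip in N (left out, the last holds). Time passes only in rows, so rows that repeat a pose let the fingers close, or fill a call up. It gives the time, the measured TCP pose, the force and the opening at its end, in the units of the state.
- r.get_state(): the state, without advancing time (a new reading comes with each control period).
- r.snapshot(name): name is "scene" or "top"; returns the picture (384x512x3 uint8, red, green, blue); there is no depth.
- r.get_calibration(name): a dict with "vertical_fov" (degrees; the focal length in pixels is half the picture's height over the tangent of half this angle, whatever the lens; pixels are square), "cx", "cy" (the principal point, pixels), "R" (3x3) and "t" (3): a world point X has camera coordinates R X + t. Camera axes: x right, y down, z forward; pixel columns grow to the right and rows downward; lengths in m; the calibration is good to about 2 mm. A picture is of the moment at which its call begins. get_calibration takes no time and is no camera call.
- r.finish_job(): hands the job in, once; it reports no verdict.
The state is a dict: "clock": time; "q": joint angles; "qd": joint speeds; "joint_torque": joint torques, N m; "tool_pos": TCP position; "eef_rot": TCP orientation; "contact_force": force on the tool from outside, world axes, zero at the start; "moment": the same for the moment, N m; "opening": opening from 0.0 (shut) to 1.0 (fully open).
Only numpy, scipy, OpenCV 4.12 (cv2) and the standard library are available. Lean on these libraries where they do the work, as an engineer would, in place of code of your own. Each camera call takes 0.05 s, during which the arm holds its last target.

### The job

The roller feeder was indexed one notch too far. Push the ratchet pawl's finger lever with a fingertip so that the pawl swings up out of the teeth and over until it lies open, then push a spoke to turn the wheel backward exactly one notch (its top goes towards the pawl's pivot), and push the pawl back over so that it drops fully into the tooth gap. Only push: do not grasp, lift or shift anything lying about.

Things in the scene. Friction and masses are not known exactly. Their poses are not given: they have to be found in the camera images.
- feeder: fixed roller feeder, footprint 242 (x) x 270 (y) mm, base plate top 20 mm above the table. Origin: centre of its footprint on the table, z up. The wheel shaft lies along its x axis. In its frame: spokes in the plane x = -60 mm (robot's side), toothed ratchet and pawl in the plane x = +56 mm, between them a roller and two side plates 142 mm high; gearbox 70 mm high at y = -90 mm
- wheel (a joint): turn of the wheel (ratchet, roller and spokes are one piece), rad; about 0 at the start; grows as it turns BACKWARD: its top goes to the feeder's +y, towards the pawl's pivot. One notch = 0.524 rad (12 teeth). Friction (0.12 Nm) holds it where it is left. With the pawl down it can go back only about 0.1 rad. The pawl drops fully home if the wheel is 0.2 rad short to 0.08 rad past a notch
- pawl (a joint): swing of the pawl with its finger lever (one piece), rad; 0 = nose fully down in a tooth gap; about 0.2 = nose at the tops of the teeth; 1.3 = thrown over, on its stop. It swings freely on its weight (130 g): below about 0.7 it falls into the teeth, above 1.0 it falls open. Resting on a tooth it stays above 0.06 and is not home
- hub (a point): centre of the ring of six spokes, on the shaft axis, 115 mm above the table. Each spoke is a 10 mm round steel rod with an 18 mm black ball at its end, ball centre 84 mm from the shaft axis, 60 degrees between spokes
- spoke_ball (a point): centre of the ball of the spoke nearest to upright at the start: it leans 20 degrees to the feeder's -y, and after one notch 10 degrees to +y. Turns with the wheel
- pawl_pivot (a point): point on the pawl's pivot axis (along the feeder's x) at the finger lever: x = 94, y = 64 mm in the feeder's frame, 175 mm above the table; hub 18 mm thick. The pawl's arm is at x 49 to 63 mm, 14 mm thick; its nose lies 68 mm from the pivot to -y when down; standing upright its tip is about 245 mm above the table
- lever_tip (a point): tip of the pawl's finger lever, a steel plate 22 mm wide (along the feeder's x, 83 to 105 mm), 5 mm thick, with a 14 mm round steel bar along its end; tip 58 mm from the pivot axis. Pawl down: it leans 37 degrees to the feeder's -y, tip 35 mm to -y and 46 mm above the pivot. Pawl thrown over: it leans 37 degrees to +y. Pushed from -y to +y, it lifts the pawl
- jar: clear plastic jar, 52 mm across, 65 mm high, a bystander to be left alone; origin at its underside
- bottle: amber bottle, 52 mm across, 115 mm high, a bystander to be left alone; origin at its underside
- cup: white plastic cup, 64 mm across, 60 mm high, a bystander to be left alone; origin at its underside
- wrench: small wrench, 150 mm long, lying flat, a bystander to be left alone; origin at its underside
- screwdriver: screwdriver, 170 mm long, lying flat, a bystander to be left alone; origin at its underside
- tray: shallow steel tray 100 x 140 x 28 mm, a bystander to be left alone; origin at its underside
- clamp_knob: loose black knob, 26 mm across, 22 mm high, standing on the feeder's base plate, a bystander to be left alone; origin at its underside

How it is judged:
On the way, in this order (a step that is already met when the one before it is completed fails the run):
1. the pawl is thrown open while the wheel is still in its first notch (value of joint pawl above 1.15 rad and value of joint wheel between -0.2 and 0.2 rad), for 0.2 s.
2. the wheel is turned back one notch while the pawl lies open (value of joint pawl above 0.9 rad and value of joint wheel between 0.3236 and 0.6436 rad), for 0.2 s.
At the end, for the whole second after the job is handed in: The wheel stands one notch (0.524 rad, from 0.2 less to 0.12 more) further back than at first, the pawl is fully down in the tooth gap (below 0.06 rad), both are still, and every bystander is within 30 mm of where it was (value of joint pawl below 0.06 rad and value of joint wheel between 0.3236 and 0.6436 rad and velocity of joint wheel between -0.05 and 0.05 rad/s and velocity of joint pawl between -0.05 and 0.05 rad/s and distance of each of jar, bottle, cup, wrench, screwdriver, tray, clamp_knob from where it was at the start of the episode below 0.03 m); the robot touches nothing.
It fails at once if one of the things lying about is shifted or lifted by more than 30 mm (distance of any of jar, bottle, cup, wrench, screwdriver, tray, clamp_knob from where it was at the start of the episode above 0.03 m).
It also fails if it takes over 67 s, if anything falls off the work surface, if the arm or the gripper's body presses on something with over 40 N, if the wrist force passes 120 N, or if a joint passes its speed limit or range.

## Working session

There is one attempt and no reset: what is moved stays moved. The work goes in short steps, Python scripts to look and compute and a tool call to move; the robot and the scene stay as the last step left them, time stands still between calls to the robot, and variables do not carry over. Pictures are saved under pics/ and viewed, and the job is handed in when it is done.

Besides the shell and the picture viewer there is one more tool, called after "Call:" as name([rows], argument=value, ...), one row to a line, values as JSON. arm_command: Moves the arm, as the interface text tells. Shift numbers are shares of 1000 mm and turn numbers shares of 45 degrees, none past 1 either way. Its arguments: {"type":"object","properties":{"deltas":{"type":"array","items":{"type":"object","properties":{"dx":{"type":"number","minimum":-1,"maximum":1},"dy":{"type":"number","minimum":-1,"maximum":1},"dz":{"type":"number","minimum":-1,"maximum":1},"wx":{"type":"number","minimum":-1,"maximum":1},"wy":{"type":"number","minimum":-1,"maximum":1},"wz":{"type":"number","minimum":-1,"maximum":1}}}},"claw":{"type":"number"},"grip_force":{"type":"number"}},"required":["deltas"]}

```bash
mkdir -p pics; ls; python3 - <<'E'
from plant import r
import cv2,numpy as np
s=r.get_state()
for k,v in s.items(): print(k,np.round(v,4))
for n in ("scene","top"):
    im=r.snapshot(n); cv2.imwrite(f"pics/{n}0.png",im[:,:,::-1])
    c=r.get_calibration(n); print(n,c)
E
```

```text
pics
clock 0.0
q [-1.2542  0.69   -0.1945  1.5664  0.1573  0.9025 -0.2151]
qd [ 0.0001  0.0015  0.0011 -0.0003 -0.0006 -0.0016  0.0002]
joint_torque [-0.00000e+00 -5.27559e+01 -1.26730e+00 -1.53433e+01 -5.27000e-02
  6.50000e-03  2.00000e-04]
tool_pos [0.1743 0.5998 0.4039]
eef_rot [ 0.7007 -0.0997  0.0996 -0.6994]
contact_force [-0.5914 -0.7035 -0.3279]
moment [ 0.0489 -0.0564  0.0129]
opening 1.0
scene {'vertical_fov': 47.43983539146163, 'cx': 252.16655307941303, 'cy': 191.33120089996393, 'R': array([[ 0.70635273,  0.70761142, -0.01875896],
       [ 0.50042496, -0.51792703, -0.69377695],
       [-0.50064026,  0.48066379, -0.71994559]]), 't': array([-0.42588221, -0.14520129,  1.40957928])}
top {'vertical_fov': 54.457100793391895, 'cx': 261.98124955109733, 'cy': 190.02689840332675, 'R': array([[ 0.01404514, -0.99989969, -0.00182593],
       [-0.98460881, -0.01351215, -0.1742496 ],
       [ 0.17420745,  0.00424519, -0.98469982]]), 't': array([0.05180166, 0.59278188, 1.09021822])}
```

View pics/scene0.png

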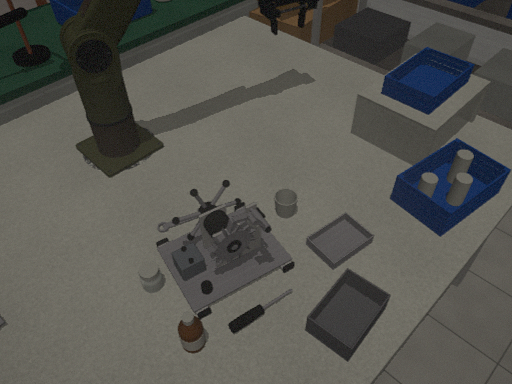

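View pics/top0.png

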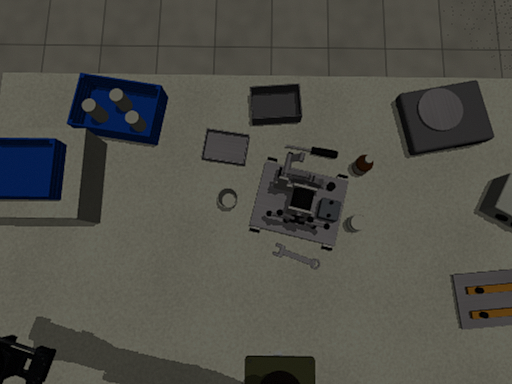

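```bash
python3 - <<'E'
import cv2,numpy as np
def g(im): return np.uint8(255*(im/255.)**0.6)
im=cv2.imread("pics/top0.png")[130:280,190:390]
cv2.imwrite("pics/topc.png",cv2.resize(g(im),None,fx=4,fy=4,interpolation=cv2.INTER_CUBIC))
im=cv2.imread("pics/scene0.png")[170:330,130:330]
cv2.imwrite("pics/scenec.png",cv2.resize(g(im)[:150],None,fx=4,fy=4,interpolation=cv2.INTER_CUBIC))
E
```

```text
(no output)
```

View pics/topc.png

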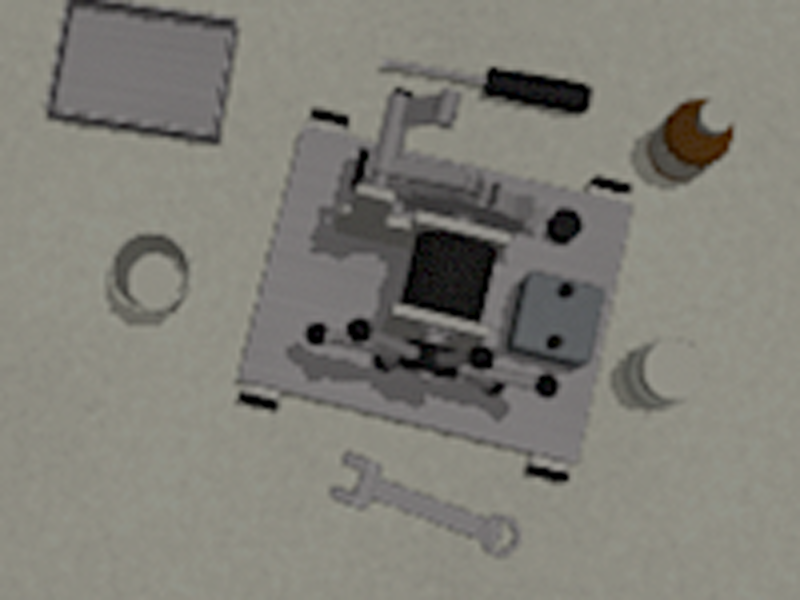

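View pics/scenec.png

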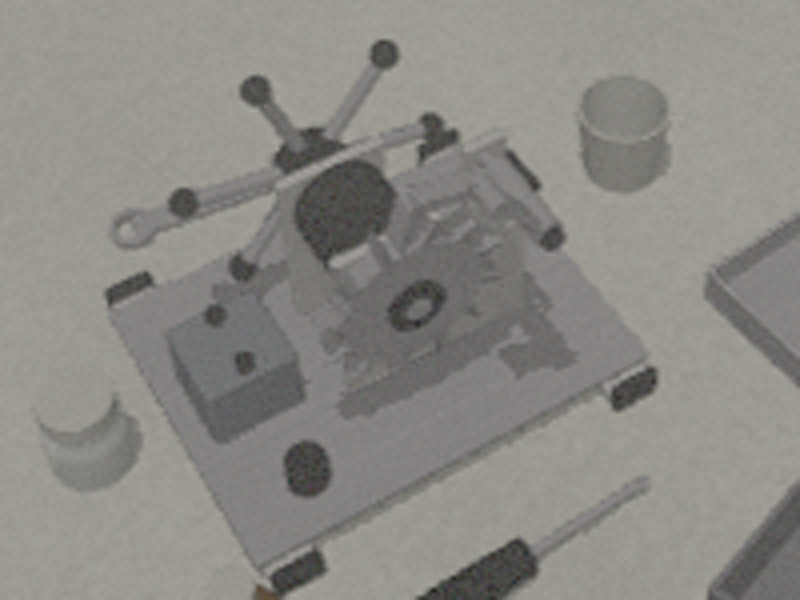

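```bash
cat > h.py <<'E'
import numpy as np,cv2
from plant import r
from scipy.optimize import least_squares
C={n:r.get_calibration(n) for n in("scene","top")}
def proj(n,X):
    c=C[n];X=np.atleast_2d(X);f=192/np.tan(np.radians(c["vertical_fov"]/2))
    p=X@c["R"].T+c["t"];return np.c_[c["cx"]+f*p[:,0]/p[:,2],c["cy"]+f*p[:,1]/p[:,2]]
def back(n,uv,z):
    c=C[n];f=192/np.tan(np.radians(c["vertical_fov"]/2))
    d=c["R"].T@np.array([(uv[0]-c["cx"])/f,(uv[1]-c["cy"])/f,1]);o=-c["R"].T@c["t"]
    return o+d*(z-o[2])/d[2]
def F(p,L):
    L=np.atleast_2d(L).astype(float)/1000;c,s=np.cos(p[2]),np.sin(p[2])
    return np.c_[p[0]+c*L[:,0]-s*L[:,1],p[1]+s*L[:,0]+c*L[:,1],L[:,2]]
def ball(a): # lean to +y deg
    a=np.radians(a);return [-60,84*np.sin(a),115+84*np.cos(a)]
E
cat > fit.py <<'E'
from h import *
t=lambda l:[(x/4+190,y/4+130) for x,y in l]
s=lambda l:[(x/4+130,y/4+170) for x,y in l]
cor=[[121,135,20],[121,-135,20],[-121,-135,20],[-121,135,20]]
L=cor+[ball(-20),ball(40),ball(-80),ball(100)]
ut=t([(303,125),(633,200),(578,462),(238,385),(481,358),(359,330),(546,385),(317,333)])
Ls=[cor[1],cor[2]]+[ball(-20),ball(40),ball(-80)]
us=s([(262,570),(108,310),(256,91),(384,54),(183,202)])
res=lambda p:np.r_[(proj("top",F(p,L))-ut).ravel(),(proj("scene",F(p,Ls))-us).ravel()]
o=least_squares(res,[.6,0,-.22],loss="soft_l1");print(o.x,np.degrees(o.x[2]))
print(np.round(res(o.x).reshape(-1,2),1))
p=o.x;np.save("p.npy",p)
print(np.round(F(p,[[0,0,115],[-60,0,115],ball(-20),ball(10),[94,64,175],[94,29,221],[94,99,221]]),4))
for n,u,z in (("jar",(675,372),.065),("cup",(158,280),.06),("bottle",(715,115),.115),("knob",(564,226),.042),("wrench1",(350,480),.0),("wrench2",(500,535),0),("sd1",(385,66),.01),("sd2",(590,97),.01)): print(n,np.round(back("top",t([u])[0],z),3))
E
python3 fit.py
```

```text
[ 0.55561933 -0.05583835 -0.22698241] -13.00513404216958
[[ 0.4 -3.9]
 [ 0.7 -2.9]
 [-1.3  6.8]
 [-2.   4.9]
 [ 0.5 -0.4]
 [ 0.2 -0.2]
 [ 0.2 -0.3]
 [-0.2 -0.1]
 [ 0.9  2.2]
 [-3.6 -6.1]
 [-0.4 -0.4]
 [-0.2 -0.7]
 [ 0.3  0. ]]
[[ 0.5556 -0.0558  0.115 ]
 [ 0.4972 -0.0423  0.115 ]
 [ 0.4907 -0.0703  0.1939]
 [ 0.5004 -0.0281  0.1977]
 [ 0.6616 -0.0146  0.175 ]
 [ 0.6537 -0.0487  0.221 ]
 [ 0.6695  0.0195  0.221 ]]
jar [ 0.494 -0.23   0.065]
cup [0.559 0.158 0.06 ]
bottle [ 0.678 -0.252  0.115]
knob [ 0.608 -0.153  0.042]
wrench1 [0.412 0.009 0.   ]
wrench2 [ 0.372 -0.107  0.   ]
sd1 [ 0.744 -0.016  0.01 ]
sd2 [ 0.72  -0.182  0.01 ]
```

```bash
python3 - <<'E'
from h import *
p=np.load("p.npy")
L=[[94,64,175],[83,29,221],[105,29,221],[56,64,175],[56,-4,175],[0,0,115],[-71,0,142]]
for n,(x0,y0) in (("top",(190,130)),("scene",(130,170))):
    im=cv2.imread(f"pics/{'topc' if n=='top' else 'scenec'}.png")
    for i,(u,v) in enumerate(proj(n,F(p,L))):
        q=(int(4*(u-x0)),int(4*(v-y0)));cv2.circle(im,q,3,(0,0,255),-1);cv2.putText(im,str(i),q,0,.6,(0,255,0),2)
    cv2.imwrite(f"pics/{n}ov.png",im[:,:] if 0 else im)
E
```

```text
(no output)
```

View pics/topov.png

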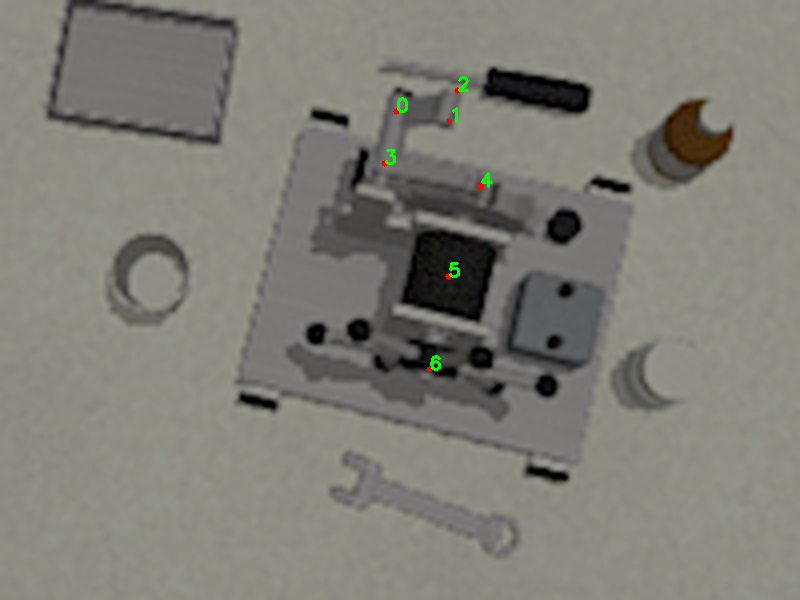

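View pics/sceneov.png

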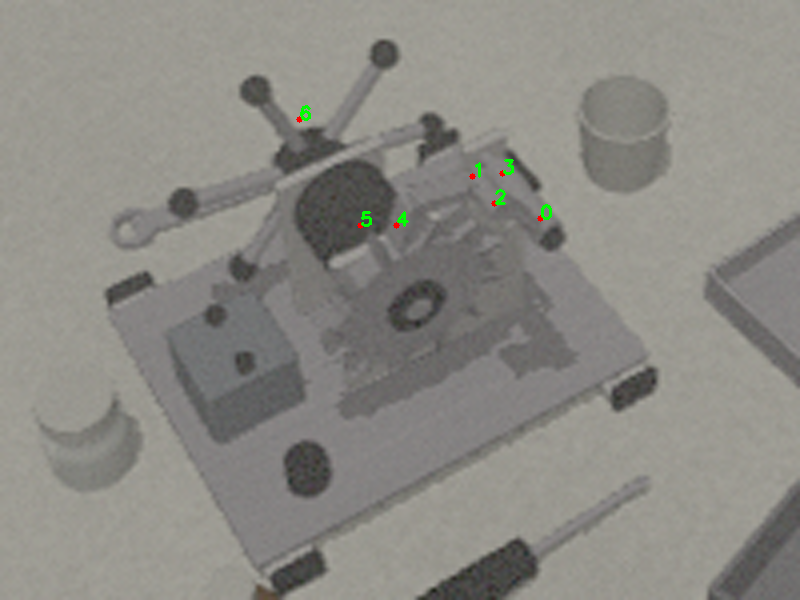

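```bash
cat >> h.py <<'E'
from scipy.spatial.transform import Rotation as Ro
def plan(L,p=np.load("p.npy") if __import__("os").path.exists("p.npy") else None,jaw=None,s=None):
    """L: desired fingertip in feeder frame mm; prints delta in tool axes"""
    s=s or r.get_state();R=Ro.from_quat(s["eef_rot"]);T=np.array(s["tool_pos"])
    tip=T+R.as_matrix()[:,1]*.166
    cur=(np.array([[np.cos(p[2]),np.sin(p[2])],[-np.sin(p[2]),np.cos(p[2])]])@(tip[:2]-p[:2]))*1000
    fx=F(p,[[1,0,0]])[0]-F(p,[[0,0,0]])[0];fx/=np.linalg.norm(fx)
    best=None
    for sg in(1,-1):
        y=np.array([0,0,-1.]);z=sg*fx;x=np.cross(y,z);G=Ro.from_matrix(np.c_[x,y,z])
        w=(R.inv()*G).as_rotvec()
        if best is None or np.linalg.norm(w)<np.linalg.norm(best[1]): best=(G,w)
    G,w=best
    tgt=F(p,[L])[0]+np.array([0,0,.166])
    print("clock",round(s["clock"],2),"tip feeder",np.round(cur,1),round(tip[2]*1000,1),"F",np.round(s["contact_force"],1),"open",s["opening"])
    print("shift tool axes",np.round(R.inv().apply(tgt-T),4),"turn share",np.round(np.degrees(w)/45,3),"deg",np.round(np.degrees(w),1))
E
python3 - <<'E'
from h import *
s=r.get_state();print(np.round(Ro.from_quat(s["eef_rot"]).as_matrix(),3))
plan([95,-15,300])
print(F(np.load("p.npy"),[95,-15,300]))
E
```

```text
[[ 0.96  -0.     0.279]
 [-0.279 -0.002  0.96 ]
 [ 0.    -1.    -0.002]]
clock 0.1 tip feeder [-519.1  552.8] 238.0 F [ 0.8 -0.1 -0.2] open 0.9963194205398896
shift tool axes [ 0.6448 -0.0611 -0.5331] turn share [0.002 1.929 0.002] deg [ 0.1 86.8  0.1]
[[ 0.64480699 -0.09183225  0.3       ]]
```

Call:
arm_command([
  {"dx": 0.03, "dy": -0.02, "dz": -0.025, "wy": 0.15},
  {"dx": 0.065, "dy": -0.04, "dz": -0.055, "wy": 0.33},
  {"dx": 0.1, "dy": -0.06, "dz": -0.085, "wy": 0.5},
  {"dx": 0.135, "dy": -0.06, "dz": -0.11, "wy": 0.68},
  {"dx": 0.17, "dy": -0.06, "dz": -0.14, "wy": 0.85},
], claw=-1, grip_force=20)

```text
invalid input at $.deltas[0]: expected keys dx, dy, dz, wx, wy, wz
```

```bash
python3 -c "
from h import *
plan([95,-15,300])"
```

```text
clock 0.1 tip feeder [-519.1  552.8] 238.0 F [ 0.8 -0.1 -0.2] open 0.9963194205398896
shift tool axes [ 0.6448 -0.0611 -0.5331] turn share [0.002 1.929 0.002] deg [ 0.1 86.8  0.1]
```

Call:
arm_command([
  {"dx": 0.03, "dy": -0.02, "dz": -0.025, "wx": 0, "wy": 0.15, "wz": 0},
  {"dx": 0.065, "dy": -0.04, "dz": -0.055, "wx": 0, "wy": 0.33, "wz": 0},
  {"dx": 0.1, "dy": -0.06, "dz": -0.085, "wx": 0, "wy": 0.5, "wz": 0},
  {"dx": 0.135, "dy": -0.06, "dz": -0.11, "wx": 0, "wy": 0.68, "wz": 0},
  {"dx": 0.17, "dy": -0.06, "dz": -0.14, "wx": 0, "wy": 0.85, "wz": 0},
], claw=-1, grip_force=20)

```text
clock: 0.6
tool_pos: [0.2995, 0.417, 0.4653]
eef_rot: [-0.627, 0.325, -0.325, 0.629]
contact_force: [0.4, -0.1, -0.5]
opening: 0.57
```

```bash
python3 -c "
from h import *
plan([95,-15,300])"
```

```text
clock 0.6 tip feeder [-355.9  403.4] 299.3 F [ 0.4 -0.1 -0.5] open 0.5695922921582602
shift tool axes [ 0.6149 -0.0012 -0.0116] turn share [-0.002  1.072 -0.002] deg [-0.1 48.2 -0.1]
```

Call:
arm_command([
  {"dx": 0.04, "dy": 0, "dz": 0, "wx": 0, "wy": 0.1, "wz": 0},
  {"dx": 0.085, "dy": 0, "dz": 0, "wx": 0, "wy": 0.25, "wz": 0},
  {"dx": 0.13, "dy": 0, "dz": 0, "wx": 0, "wy": 0.38, "wz": 0},
  {"dx": 0.17, "dy": 0, "dz": 0, "wx": 0, "wy": 0.5, "wz": 0},
  {"dx": 0.2, "dy": 0, "dz": 0, "wx": 0, "wy": 0.6, "wz": 0},
])

```text
clock: 1.1
tool_pos: [0.416, 0.2529, 0.4646]
eef_rot: [0.535, -0.463, 0.463, -0.534]
contact_force: [0.4, 0.2, -1.3]
opening: 0.116
```

```bash
python3 -c "
from h import *
plan([95,-15,300])"
```

```text
clock 1.1 tip feeder [-205.5  269.2] 298.6 F [ 0.4  0.2 -1.3] open 0.11614098079256018
shift tool axes [ 0.3738 -0.001   0.1774] turn share [-0.     0.471  0.001] deg [-0.  21.2  0.1]
```

Call:
arm_command([
  {"dx": 0.03, "dy": 0, "dz": 0.015, "wx": 0, "wy": 0.1, "wz": 0},
  {"dx": 0.07, "dy": 0, "dz": 0.033, "wx": 0, "wy": 0.22, "wz": 0},
  {"dx": 0.11, "dy": 0, "dz": 0.052, "wx": 0, "wy": 0.34, "wz": 0},
  {"dx": 0.15, "dy": 0, "dz": 0.071, "wx": 0, "wy": 0.44, "wz": 0},
  {"dx": 0.19, "dy": 0, "dz": 0.09, "wx": 0, "wy": 0.47, "wz": 0},
])

```text
clock: 1.6
tool_pos: [0.5327, 0.0797, 0.4645]
eef_rot: [-0.442, 0.552, -0.552, 0.441]
contact_force: [0.7, 0.3, -0.9]
opening: 0.004
```

```bash
python3 -c "
from h import *
plan([95,-15,300])"
```

```text
clock 1.6 tip feeder [-52.9 126.8] 298.5 F [ 0.7  0.3 -0.9] open 0.003912533044482849
shift tool axes [ 0.1427 -0.0016  0.1471] turn share [0.001 0.007 0.   ] deg [0.  0.3 0. ]
```

Call:
arm_command([
  {"dx": 0.025, "dy": 0, "dz": 0.025, "wx": 0, "wy": 0, "wz": 0},
  {"dx": 0.055, "dy": 0, "dz": 0.055, "wx": 0, "wy": 0, "wz": 0},
  {"dx": 0.085, "dy": 0, "dz": 0.085, "wx": 0, "wy": 0, "wz": 0},
  {"dx": 0.115, "dy": 0, "dz": 0.117, "wx": 0, "wy": 0.007, "wz": 0},
  {"dx": 0.143, "dy": 0, "dz": 0.147, "wx": 0, "wy": 0.007, "wz": 0},
])

```text
clock: 2.1
tool_pos: [0.645, -0.0924, 0.4642]
eef_rot: [-0.441, 0.553, -0.553, 0.44]
contact_force: [0.9, 0.1, 0.2]
opening: 0.004
```

Call:
arm_command([
  {"dx": 0, "dy": 0.0, "dz": 0, "wx": 0, "wy": 0, "wz": 0},
  {"dx": 0, "dy": 0.02, "dz": 0, "wx": 0, "wy": 0, "wz": 0},
  {"dx": 0, "dy": 0.04, "dz": 0, "wx": 0, "wy": 0, "wz": 0},
  {"dx": 0, "dy": 0.05, "dz": 0, "wx": 0, "wy": 0, "wz": 0},
  {"dx": 0, "dy": 0.05, "dz": 0, "wx": 0, "wy": 0, "wz": 0},
])

```text
clock: 2.6
tool_pos: [0.6437, -0.0898, 0.413]
eef_rot: [-0.442, 0.554, -0.552, 0.44]
contact_force: [1.4, 0.4, -0.3]
opening: 0.007
```

```bash
cat > look.py <<'E'
import sys
from h import *
def g(im): return np.uint8(255*(im/255.)**0.6)
nm=sys.argv[1]
a=r.snapshot("scene")[150:300,150:290,::-1]; 
b=r.snapshot("top")[130:280,230:350,::-1]
cv2.imwrite(f"pics/{nm}.png",cv2.resize(g(np.hstack([a,b])),None,fx=3,fy=3.,interpolation=cv2.INTER_CUBIC))
E
python3 look.py p1; python3 -c "
from h import *
plan([95,-15,208])"
```

```text
clock 2.7 tip feeder [ 94.4 -13.5] 249.1 F [ 0.7 -0.1  0.2] open 0.011770344623832934
shift tool axes [0.0015 0.0411 0.0007] turn share [-0.     0.002 -0.   ] deg [-0.   0.1 -0. ]
```

View pics/p1.png

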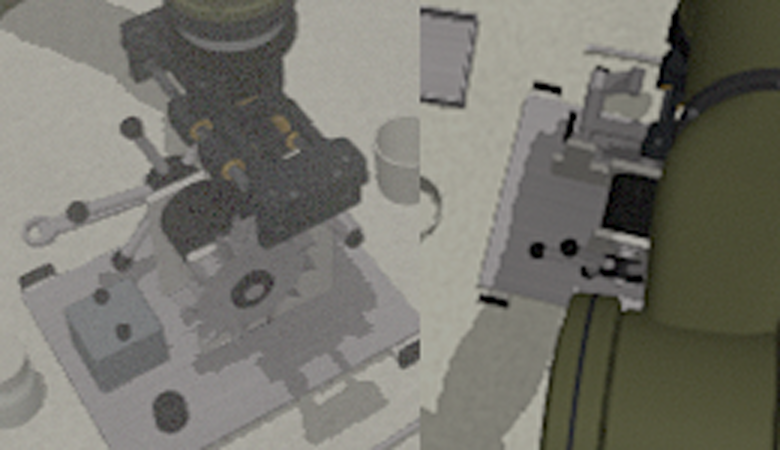

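Call:
arm_command([
  {"dx": 0, "dy": 0.014, "dz": 0, "wx": 0, "wy": 0, "wz": 0},
  {"dx": 0, "dy": 0.028, "dz": 0, "wx": 0, "wy": 0, "wz": 0},
  {"dx": 0, "dy": 0.042, "dz": 0, "wx": 0, "wy": 0, "wz": 0},
  {"dx": -0.005, "dy": 0.042, "dz": 0, "wx": 0, "wy": 0, "wz": 0},
  {"dx": -0.015, "dy": 0.042, "dz": 0, "wx": 0, "wy": 0, "wz": 0},
])

```text
clock: 3.2
tool_pos: [0.6479, -0.0763, 0.3732]
eef_rot: [0.44, -0.553, 0.554, -0.44]
contact_force: [-0.4, -1.4, 0.5]
opening: 0.004
```

Call:
arm_command([
  {"dx": -0.006, "dy": 0, "dz": 0, "wx": 0, "wy": 0, "wz": 0},
  {"dx": -0.012, "dy": 0, "dz": 0, "wx": 0, "wy": 0, "wz": 0},
  {"dx": -0.018, "dy": 0, "dz": 0, "wx": 0, "wy": 0, "wz": 0},
  {"dx": -0.024, "dy": 0, "dz": 0, "wx": 0, "wy": 0, "wz": 0},
  {"dx": -0.03, "dy": 0, "dz": 0, "wx": 0, "wy": 0, "wz": 0},
])

```text
clock: 3.7
tool_pos: [0.6546, -0.0466, 0.3731]
eef_rot: [0.44, -0.553, 0.553, -0.441]
contact_force: [-0.1, -0.8, 0.6]
opening: 0.005
```

```bash
python3 look.py p2; python3 -c "
from h import *
plan([95,73,208])"
```

```text
clock 3.8 tip feeder [94.  33.2] 206.6 F [0.5 0.4 0.2] open 0.005012152610552378
shift tool axes [-0.0401 -0.0013  0.0011] turn share [ 0.     0.004 -0.002] deg [ 0.   0.2 -0.1]
```

View pics/p2.png

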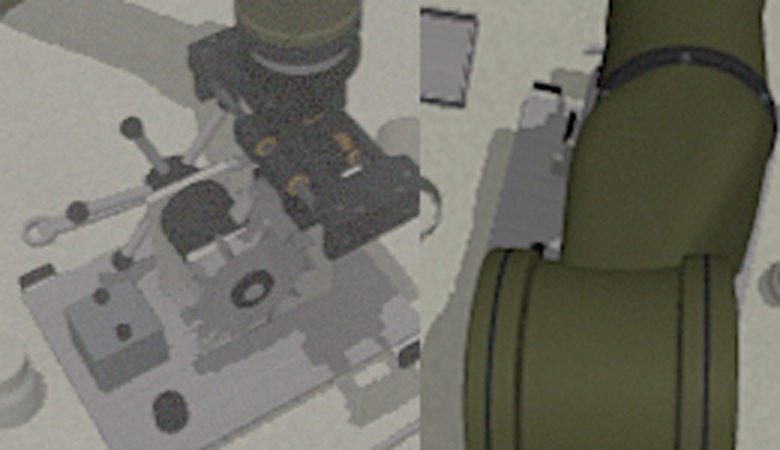

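Call:
arm_command([
  {"dx": -0.005, "dy": 0, "dz": 0, "wx": 0, "wy": 0, "wz": 0},
  {"dx": -0.01, "dy": 0, "dz": 0, "wx": 0, "wy": 0, "wz": 0},
  {"dx": -0.015, "dy": 0, "dz": 0, "wx": 0, "wy": 0, "wz": 0},
  {"dx": -0.02, "dy": 0, "dz": 0, "wx": 0, "wy": 0, "wz": 0},
  {"dx": -0.025, "dy": 0, "dz": 0, "wx": 0, "wy": 0, "wz": 0},
])

```text
clock: 4.3
tool_pos: [0.6601, -0.0216, 0.3726]
eef_rot: [-0.441, 0.553, -0.553, 0.441]
contact_force: [-0.4, -0.4, -0.7]
opening: 0.008
```

Call:
arm_command([
  {"dx": -0.005, "dy": 0, "dz": 0, "wx": 0, "wy": 0, "wz": 0},
  {"dx": -0.01, "dy": 0, "dz": 0, "wx": 0, "wy": 0, "wz": 0},
  {"dx": -0.014, "dy": 0, "dz": 0, "wx": 0, "wy": 0, "wz": 0},
  {"dx": -0.014, "dy": 0, "dz": 0, "wx": 0, "wy": 0, "wz": 0},
  {"dx": -0.014, "dy": 0, "dz": 0, "wx": 0, "wy": 0, "wz": 0},
])

```text
clock: 4.8
tool_pos: [0.6631, -0.0086, 0.3727]
eef_rot: [-0.441, 0.553, -0.553, 0.441]
contact_force: [0.7, -0.5, -0.4]
opening: 0.007
```

```bash
python3 look.py p3; python3 -c "
from h import *
plan([95,73,208])"
```

```text
clock 4.9 tip feeder [94.2 69.8] 206.7 F [ 0.  -0.3 -0.5] open 0.007642545171443149
shift tool axes [-0.0032 -0.0013  0.0008] turn share [-0.     0.001  0.   ] deg [-0.   0.1  0. ]
```

View pics/p3.png

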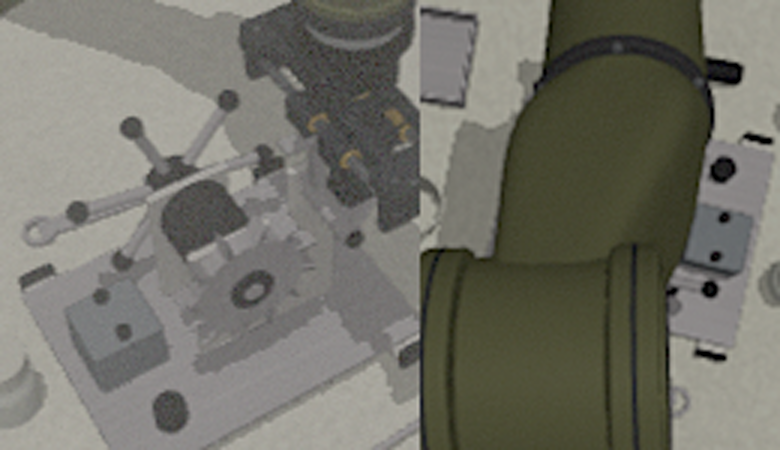

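Call:
arm_command([
  {"dx": 0.01, "dy": 0, "dz": 0, "wx": 0, "wy": 0, "wz": 0},
  {"dx": 0.02, "dy": -0.02, "dz": 0, "wx": 0, "wy": 0, "wz": 0},
  {"dx": 0.03, "dy": -0.05, "dz": 0, "wx": 0, "wy": 0, "wz": 0},
  {"dx": 0.045, "dy": -0.08, "dz": 0, "wx": 0, "wy": 0, "wz": 0},
  {"dx": 0.07, "dy": -0.085, "dz": -0.02, "wx": 0, "wy": 0, "wz": 0},
])

```text
clock: 5.4
tool_pos: [0.6299, -0.0733, 0.4613]
eef_rot: [0.438, -0.551, 0.555, -0.443]
contact_force: [-0.4, -1.2, -0.2]
opening: 0.004
```

Call:
arm_command([
  {"dx": 0.02, "dy": 0, "dz": -0.035, "wx": 0, "wy": 0, "wz": 0},
  {"dx": 0.03, "dy": 0, "dz": -0.07, "wx": 0, "wy": 0, "wz": 0},
  {"dx": 0.05, "dy": 0, "dz": -0.1, "wx": 0, "wy": 0, "wz": 0},
  {"dx": 0.06, "dy": 0, "dz": -0.125, "wx": 0, "wy": 0, "wz": 0},
  {"dx": 0.06, "dy": 0, "dz": -0.134, "wx": 0, "wy": 0, "wz": 0},
])

```text
clock: 5.9
tool_pos: [0.481, -0.1031, 0.4581]
eef_rot: [-0.44, 0.554, -0.554, 0.439]
contact_force: [0.7, 0.1, -0.7]
opening: 0.009
```

```bash
python3 look.py p4; python3 -c "
from h import *
plan([-60,-58,184])"
```

```text
clock 6.0 tip feeder [-60.2 -60.4] 292.1 F [ 0.8 -0.1 -0.2] open 0.008086444491770503
shift tool axes [-0.0024  0.1081  0.0002] turn share [-0.     0.001 -0.001] deg [-0.  0. -0.]
```

View pics/p4.png

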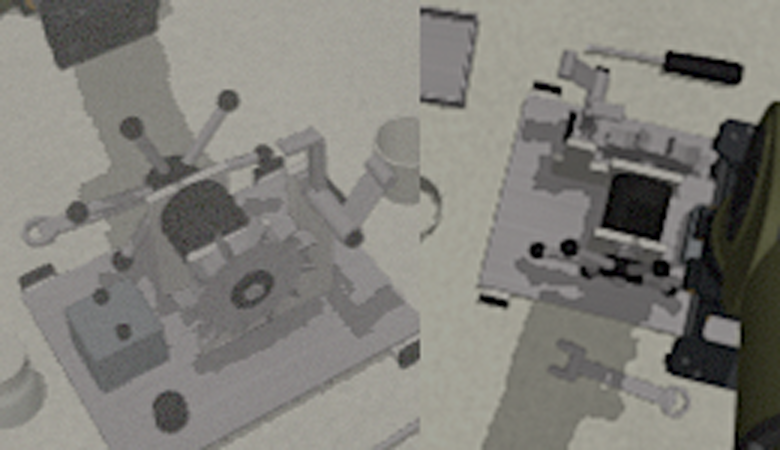

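Call:
arm_command([
  {"dx": 0, "dy": 0.025, "dz": 0, "wx": 0, "wy": 0, "wz": 0},
  {"dx": 0, "dy": 0.055, "dz": 0, "wx": 0, "wy": 0, "wz": 0},
  {"dx": 0, "dy": 0.085, "dz": 0, "wx": 0, "wy": 0, "wz": 0},
  {"dx": 0, "dy": 0.108, "dz": 0, "wx": 0, "wy": 0, "wz": 0},
  {"dx": 0, "dy": 0.108, "dz": 0, "wx": 0, "wy": 0, "wz": 0},
])

```text
clock: 6.5
tool_pos: [0.4847, -0.1003, 0.347]
eef_rot: [-0.442, 0.554, -0.552, 0.44]
contact_force: [0.1, 0.7, 0.3]
opening: 0.006
```

Call:
arm_command([
  {"dx": -0.005, "dy": 0, "dz": 0, "wx": 0, "wy": 0, "wz": 0},
  {"dx": -0.01, "dy": 0, "dz": 0, "wx": 0, "wy": 0, "wz": 0},
  {"dx": -0.015, "dy": 0, "dz": 0, "wx": 0, "wy": 0, "wz": 0},
  {"dx": -0.02, "dy": 0, "dz": 0, "wx": 0, "wy": 0, "wz": 0},
  {"dx": -0.024, "dy": 0, "dz": 0, "wx": 0, "wy": 0, "wz": 0},
])

```text
clock: 7.0
tool_pos: [0.4896, -0.0774, 0.3505]
eef_rot: [0.44, -0.553, 0.554, -0.441]
contact_force: [-1.0, -2.1, -0.0]
opening: 0.001
```

```bash
python3 look.py p5; python3 -c "
from h import *
plan([-60,-5.5,184])"
```

```text
clock 7.1 tip feeder [-59.4 -35.3] 184.1 F [ 0.1  0.6 -0.2] open 0.0017130376798281898
shift tool axes [-0.0298  0.0001 -0.0004] turn share [-0.001  0.003 -0.001] deg [-0.1  0.1 -0. ]
```

View pics/p5.png

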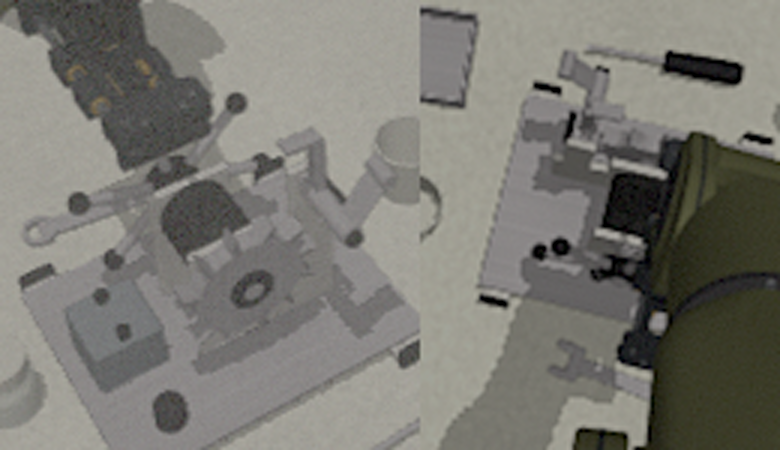

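Call:
arm_command([
  {"dx": -0.004, "dy": 0, "dz": 0, "wx": 0, "wy": 0, "wz": 0},
  {"dx": -0.008, "dy": 0, "dz": 0, "wx": 0, "wy": 0, "wz": 0},
  {"dx": -0.012, "dy": 0, "dz": 0, "wx": 0, "wy": 0, "wz": 0},
  {"dx": -0.016, "dy": 0, "dz": 0, "wx": 0, "wy": 0, "wz": 0},
  {"dx": -0.02, "dy": 0, "dz": 0, "wx": 0, "wy": 0, "wz": 0},
])

```text
clock: 7.6
tool_pos: [0.4938, -0.0577, 0.3496]
eef_rot: [-0.441, 0.553, -0.553, 0.441]
contact_force: [-0.6, -1.6, 1.4]
opening: 0.002
```

Call:
arm_command([
  {"dx": -0.003, "dy": 0, "dz": 0, "wx": 0, "wy": 0, "wz": 0},
  {"dx": -0.006, "dy": 0, "dz": 0, "wx": 0, "wy": 0, "wz": 0},
  {"dx": -0.009, "dy": 0, "dz": 0, "wx": 0, "wy": 0, "wz": 0},
  {"dx": -0.009, "dy": 0, "dz": 0, "wx": 0, "wy": 0, "wz": 0},
  {"dx": -0.009, "dy": 0, "dz": 0, "wx": 0, "wy": 0, "wz": 0},
])

```text
clock: 8.1
tool_pos: [0.4958, -0.0489, 0.3496]
eef_rot: [-0.441, 0.553, -0.553, 0.441]
contact_force: [0.1, -0.2, 0.3]
opening: 0.005
```

```bash
python3 look.py p6; python3 -c "
from h import *
plan([-60,-5.5,184])"
```

```text
clock 8.2 tip feeder [-59.9  -6.8] 183.6 F [-0.6 -0.1 -0.1] open 0.0036117720181203894
shift tool axes [-0.0014 -0.0004 -0.0002] turn share [ 0.     0.002 -0.001] deg [ 0.   0.1 -0. ]
```

View pics/p6.png

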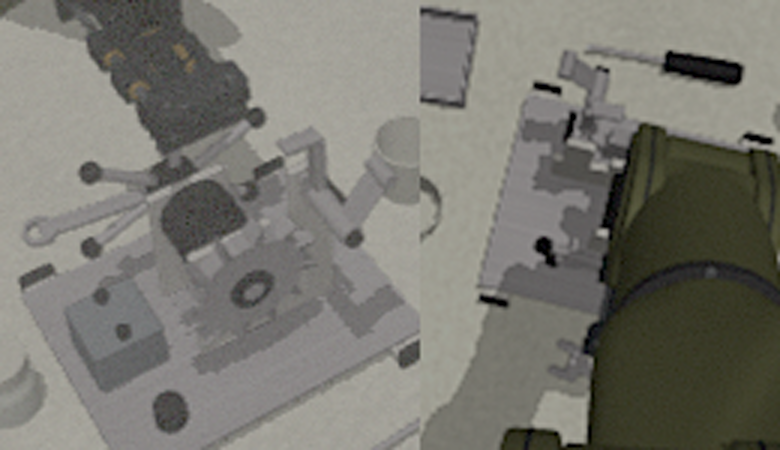

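Measure the wheel angle from the two visible balls (the spokes formerly at 40° and −80°).

```bash
python3 - <<'E'
from h import *
p=np.load("p.npy")
im=[(257,117),(89,172),(92,246)]
obs=[(u/3+150,v/3+150) for u,v in im]
for a0,o in zip((40,-80,-140),obs):
    f=lambda a:(proj("scene",F(p,[ball(a0+a[0])]))-o).ravel()
    s=least_squares(f,[25.]);print(a0,s.x,np.radians(s.x),s.fun)
E
```

```text
40 [29.62241532] [0.51700868] [-0.15399454  0.1021173 ]
-80 [27.00405365] [0.47130965] [0.33838301 0.18999743]
-140 [28.02092515] [0.4890574] [-0.04815685  0.0531813 ]
```

Call:
arm_command([
  {"dx": 0.006, "dy": 0, "dz": 0, "wx": 0, "wy": 0, "wz": 0},
  {"dx": 0.015, "dy": -0.005, "dz": 0, "wx": 0, "wy": 0, "wz": 0},
  {"dx": 0.015, "dy": -0.035, "dz": 0, "wx": 0, "wy": 0, "wz": 0},
  {"dx": 0.015, "dy": -0.07, "dz": 0, "wx": 0, "wy": 0, "wz": 0},
  {"dx": 0.015, "dy": -0.105, "dz": 0.01, "wx": 0, "wy": 0, "wz": 0},
])

```text
clock: 8.7
tool_pos: [0.5008, -0.0672, 0.456]
eef_rot: [-0.441, 0.554, -0.553, 0.439]
contact_force: [1.4, 0.3, -0.7]
opening: 0.0
```

Call:
arm_command([
  {"dx": -0.025, "dy": -0.01, "dz": 0.025, "wx": 0, "wy": 0, "wz": 0},
  {"dx": -0.055, "dy": -0.01, "dz": 0.055, "wx": 0, "wy": 0, "wz": 0},
  {"dx": -0.085, "dy": -0.01, "dz": 0.085, "wx": 0, "wy": 0, "wz": 0},
  {"dx": -0.115, "dy": -0.01, "dz": 0.115, "wx": 0, "wy": 0, "wz": 0},
  {"dx": -0.14, "dy": -0.01, "dz": 0.14, "wx": 0, "wy": 0, "wz": 0},
])

```text
clock: 9.2
tool_pos: [0.6713, 0.0394, 0.465]
eef_rot: [0.44, -0.553, 0.553, -0.441]
contact_force: [0.0, -0.6, 0.3]
opening: 0.006
```

```bash
python3 look.py p7; python3 -c "
from h import *
plan([95,134,208])"
```

```text
clock 9.3 tip feeder [ 91.9 122.1] 297.7 F [-0.5  0.3 -0.4] open 0.007014311315586608
shift tool axes [-0.0121  0.0897  0.0033] turn share [-0.001  0.008 -0.003] deg [-0.1  0.3 -0.1]
```

View pics/p7.png

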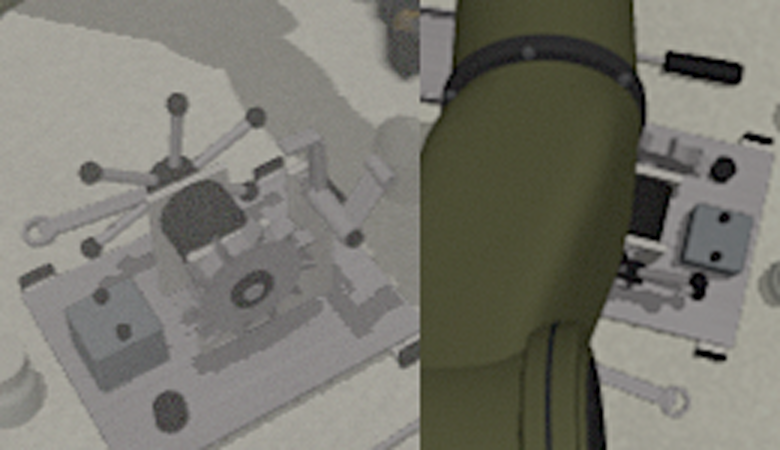

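Call:
arm_command([
  {"dx": -0.012, "dy": 0, "dz": 0.003, "wx": 0, "wy": 0, "wz": 0},
  {"dx": -0.013, "dy": 0.025, "dz": 0.003, "wx": 0, "wy": 0.008, "wz": 0},
  {"dx": -0.013, "dy": 0.055, "dz": 0.003, "wx": 0, "wy": 0.008, "wz": 0},
  {"dx": -0.013, "dy": 0.08, "dz": 0.003, "wx": 0, "wy": 0.008, "wz": 0},
  {"dx": -0.013, "dy": 0.09, "dz": 0.003, "wx": 0, "wy": 0.008, "wz": 0},
])

```text
clock: 9.8
tool_pos: [0.6743, 0.0501, 0.3726]
eef_rot: [-0.44, 0.556, -0.554, 0.437]
contact_force: [0.3, 0.5, -0.5]
opening: 0.003
```

Call:
arm_command([
  {"dx": 0.005, "dy": 0, "dz": 0, "wx": 0, "wy": 0, "wz": 0},
  {"dx": 0.012, "dy": 0, "dz": 0, "wx": 0, "wy": 0, "wz": 0},
  {"dx": 0.018, "dy": 0, "dz": 0, "wx": 0, "wy": 0, "wz": 0},
  {"dx": 0.024, "dy": 0, "dz": 0, "wx": 0, "wy": 0, "wz": 0},
  {"dx": 0.03, "dy": 0, "dz": 0, "wx": 0, "wy": 0, "wz": 0},
])

```text
clock: 10.3
tool_pos: [0.6692, 0.0216, 0.376]
eef_rot: [0.438, -0.554, 0.555, -0.44]
contact_force: [-0.2, 2.4, 1.7]
opening: 0.006
```

```bash
python3 look.py p8; python3 -c "
from h import *
plan([95,72,208])"
```

```text
clock 10.4 tip feeder [93.2 99.3] 209.3 F [-0.6  0.2 -0.6] open 0.007941665948301261
shift tool axes [0.0275 0.0013 0.0021] turn share [-0.001 -0.008  0.001] deg [-0.  -0.4  0.1]
```

View pics/p8.png

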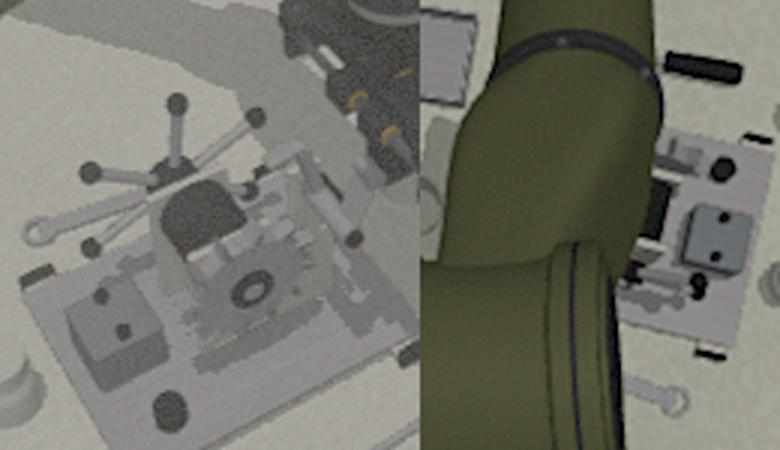

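Pawl is swinging back; continue.

Call:
arm_command([
  {"dx": 0.005, "dy": 0, "dz": 0.002, "wx": 0, "wy": 0, "wz": 0},
  {"dx": 0.01, "dy": 0, "dz": 0.002, "wx": 0, "wy": 0, "wz": 0},
  {"dx": 0.015, "dy": 0, "dz": 0.002, "wx": 0, "wy": 0, "wz": 0},
  {"dx": 0.02, "dy": 0, "dz": 0.002, "wx": 0, "wy": 0, "wz": 0},
  {"dx": 0.025, "dy": 0, "dz": 0.002, "wx": 0, "wy": 0, "wz": 0},
])

```text
clock: 10.9
tool_pos: [0.6649, -0.0037, 0.3746]
eef_rot: [0.439, -0.555, 0.555, -0.439]
contact_force: [1.0, 0.1, 0.3]
opening: 0.007
```

Call:
arm_command([
  {"dx": 0.004, "dy": 0, "dz": 0, "wx": 0, "wy": 0, "wz": 0},
  {"dx": 0.008, "dy": 0, "dz": 0, "wx": 0, "wy": 0, "wz": 0},
  {"dx": 0.008, "dy": 0, "dz": 0, "wx": 0, "wy": 0, "wz": 0},
  {"dx": 0.008, "dy": 0, "dz": 0, "wx": 0, "wy": 0, "wz": 0},
  {"dx": 0.008, "dy": 0, "dz": 0, "wx": 0, "wy": 0, "wz": 0},
])

```text
clock: 11.4
tool_pos: [0.6633, -0.0104, 0.3747]
eef_rot: [-0.439, 0.554, -0.554, 0.439]
contact_force: [0.4, -0.2, -0.4]
opening: 0.006
```

```bash
python3 look.py p9; python3 -c "
from h import *
plan([95,72,208])"
```

```text
clock 11.5 tip feeder [94.7 68.5] 208.7 F [0.3 0.4 0.8] open 0.0020592178777979774
shift tool axes [-0.0035  0.0007  0.0003] turn share [ 0.    -0.005 -0.   ] deg [ 0.  -0.2 -0. ]
```

View pics/p9.png

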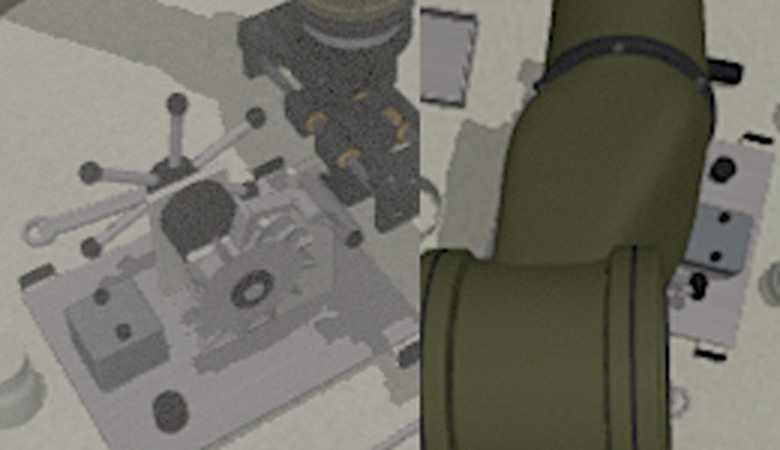

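Call:
arm_command([
  {"dx": -0.01, "dy": 0, "dz": 0, "wx": 0, "wy": 0, "wz": 0},
  {"dx": -0.025, "dy": -0.015, "dz": 0, "wx": 0, "wy": 0, "wz": 0},
  {"dx": -0.04, "dy": -0.045, "dz": 0, "wx": 0, "wy": 0, "wz": 0},
  {"dx": -0.055, "dy": -0.08, "dz": 0, "wx": 0, "wy": 0, "wz": 0},
  {"dx": -0.09, "dy": -0.1, "dz": 0, "wx": 0, "wy": 0, "wz": 0},
])

```text
clock: 12.0
tool_pos: [0.6844, 0.075, 0.4782]
eef_rot: [0.437, -0.554, 0.557, -0.438]
contact_force: [1.4, 0.0, 0.3]
opening: 0.007
```

Call:
arm_command([
  {"dx": -0.03, "dy": 0, "dz": 0, "wx": 0, "wy": 0, "wz": 0},
  {"dx": -0.07, "dy": 0, "dz": -0.02, "wx": 0, "wy": 0, "wz": 0},
  {"dx": -0.11, "dy": 0, "dz": -0.04, "wx": 0, "wy": 0, "wz": 0},
  {"dx": -0.15, "dy": 0, "dz": -0.06, "wx": 0, "wy": 0, "wz": 0},
  {"dx": -0.19, "dy": 0, "dz": -0.08, "wx": 0, "wy": 0, "wz": 0},
])

```text
clock: 12.5
tool_pos: [0.6487, 0.283, 0.4747]
eef_rot: [-0.439, 0.554, -0.554, 0.439]
contact_force: [0.7, -0.1, 0.7]
opening: 0.005
```

```bash
python3 look.py p10; python3 - <<'E'
from h import *
plan([95,72,208])
cv2.imwrite("pics/scene1.png",r.snapshot("scene")[:,:,::-1]);cv2.imwrite("pics/top1.png",r.snapshot("top")[:,:,::-1])
def g(im): return np.uint8(255*(im/255.)**0.6)
a=np.hstack([g(cv2.imread(f"pics/scene{i}.png")[200:270,200:280]) for i in(0,1)])
b=np.hstack([g(cv2.imread(f"pics/top{i}.png")[140:210,260:340]) for i in(0,1)])
cv2.imwrite("pics/cmp.png",cv2.resize(np.vstack([a,b]),(800,700*0+600),interpolation=cv2.INTER_CUBIC))
E
```

```text
clock 12.6 tip feeder [  9.5 359.1] 307.9 F [ 0.5  0.8 -0.3] open 0.004748552362969589
shift tool axes [0.2873 0.0975 0.0827] turn share [ 0.006  0.011 -0.009] deg [ 0.3  0.5 -0.4]
```

View pics/p10.png

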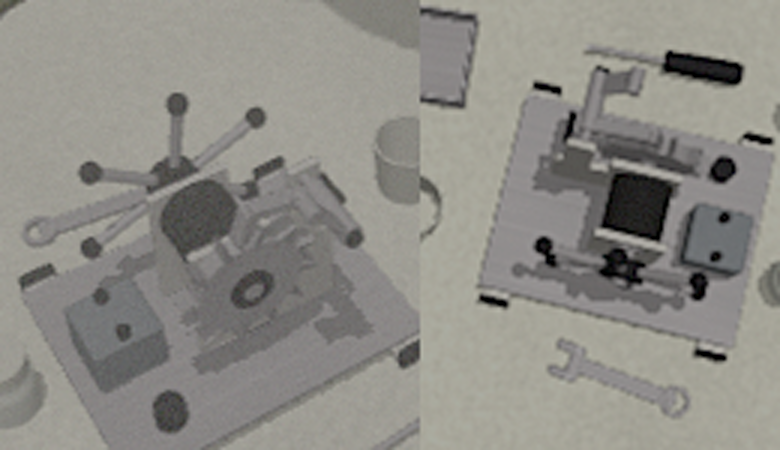

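View pics/cmp.png

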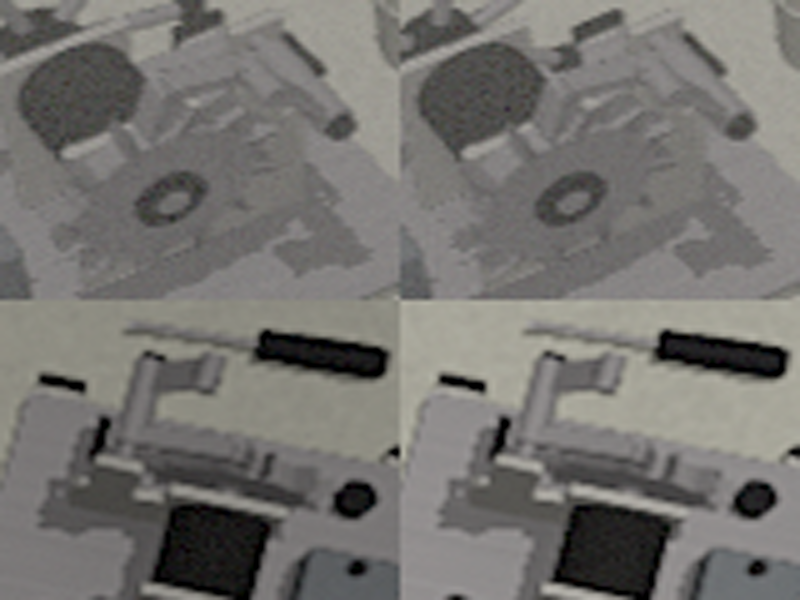

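```bash
python3 - <<'E'
from h import *
p=np.load("p.npy")
def tip(a): 
    t=np.radians(37)-a; return [94,64-58*np.sin(t),175+58*np.cos(t)]
for n,hw in(("top",7),("scene",7)):
    P0=proj(n,F(p,[tip(0)]))[0];P1=proj(n,F(p,[tip(.1)]))[0]
    A=cv2.imread(f"pics/{n}0.png",0).astype(np.float32);B=cv2.imread(f"pics/{n}1.png",0).astype(np.float32)
    x,y=np.round(P0).astype(int)
    w=lambda I,m:I[y-m:y+m+1,x-m:x+m+1].copy()
    M=np.eye(2,3,dtype=np.float32)
    try:
        cc,M=cv2.findTransformECC(w(A,hw),w(B,hw),M,cv2.MOTION_TRANSLATION);print(n,"lever shift px",M[:,2],"cc",cc,"expected for 0.1 rad",P1-P0)
    except cv2.error as e: print(n,e)
    # static control: gearbox
    X=np.round(proj(n,F(p,[[0,-90,70]]))[0]).astype(int);x,y=X
    cc,M=cv2.findTransformECC(w(A,10),w(B,10),np.eye(2,3,dtype=np.float32),cv2.MOTION_TRANSLATION);print(" control",M[:,2])
im=[(177,104),(257,117),(90,173),(92,247)]
for a0,(u,v) in zip((-20,40,-80,-140),im):
    o=(u/3+150,v/3+150)
    s=least_squares(lambda a:(proj("scene",F(p,[ball(a0+a[0])]))-o).ravel(),[25.]);print(a0,np.radians(s.x),s.fun)
E
```

```text
top lever shift px [-0.0019648   0.01011236] cc 0.9998627670655331 expected for 0.1 rad [-1.6452331  -0.74522645]
 control [-0.00673089 -0.00267882]
scene lever shift px [0.00961207 0.02966504] cc 0.9932321601558515 expected for 0.1 rad [ 1.9485274  -1.99325751]
 control [-0.0192588  -0.05966897]
-20 [0.47759186] [-0.14565705 -0.44196458]
40 [0.51700868] [-0.15399454  0.1021173 ]
-80 [0.46741194] [-0.05727419 -0.03191414]
-140 [0.47898863] [ 0.11678417 -0.1331684 ]
```

```bash
python3 - <<'E'
from h import *
A=cv2.imread("pics/top0.png",0).astype(int);B=cv2.imread("pics/top1.png",0).astype(int)
D=(abs(cv2.GaussianBlur((A-B).astype(np.float32),(5,5),0))>15).astype(np.uint8)
print(cv2.connectedComponentsWithStats(D)[2][1:])
print(r.finish_job())
E
```

```text
[[     0      0    512    384 177241]
 [   149     98      2      2      3]
 [   116    107      7      7     25]
 [   125    110     15     14    168]
 [    95    122      3      2      3]
 [    92    129     53     12    314]
 [   131    129      2      2      3]
 [   169    167      9      8     58]
 [   289    198      1      2      2]
 [   295    213      4      3     10]
 [   292    216      3      4     10]
 [   297    219      1      1      1]
 [   300    219      2      2      3]
 [   295    224      1      1      1]]
the job is handed in; nothing more can be done
None
```

I threw the pawl open with the shut fingertip, turned the wheel back one notch by pushing a spoke ball, and pushed the pawl back over so that it dropped in. I then backed the arm off and handed the job in at about 12.6 s.

- **Pawl:** in both cameras the lever sits within 0.03 px of where it started, and 0.1 rad would move it about 2 px. It is therefore fully home. Before the wheel was pushed, the picture showed it thrown over on its stop.
- **Wheel:** four spoke balls in the scene picture gave 0.47 to 0.52 rad, about 0.485 on average. That is slightly short of one notch (0.524) and inside the allowed 0.32 to 0.64. The four readings differ by about 0.05 rad.
- **Bystanders:** the contact forces I read stayed below about 3 N, and in the last pictures the things in view look as they did at the start. My last check, an automatic before/after difference of the top view, was no use: it flagged nearly the whole picture, probably because the lighting or exposure changed with the arm's position. So I have no measured figure for the bystanders.
- **Feeder position:** the spoke balls and the lever matched my fit to under 1 px. The corners of the base plate did not match: I took the 242 mm footprint as the plate's size and they came out 3 to 7 px off, so the plate is probably smaller than its footprint. The pushes did not depend on the plate.

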